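# Stand up the toppled cleaner bottles and pack them in the slide-lid box

### The arm

A 7-joint arm with a two-finger parallel gripper is mounted at the origin on the work surface. World frame = base frame: x ahead of the robot, y to its left, z up, the work surface at z = 0. Lengths are in m, angles in rad, forces in N, time in s.
With the tool pointing down it reaches from about 0.4 to 0.875 m from the base axis. Payload 19.3 kg.
Tool frame: the origin (TCP) lies between the finger pads; the fingertips stand bot.tcp_to_tips ahead of it and the grasp point (between the pads) is the TCP (bot.tcp_to_tips is the distance from the TCP to the fingertips, in m); z points along the fingers, y is the line along which they close (so a half turn about z gives the same grasp; the last joint's range is limited). The gripper opens to 85 mm and grips with 20 to 120 N. Pads are 22 mm wide; open, the fingers measure 114 mm over their backs; the gripper's body (76 mm by 85 mm) begins 54 mm behind the grasp point. The pads swing forward as they close: fully open they stand 13 mm farther back than shut.
Start: joints at [1.172, 0.521, -0.036, 1.599, 0.021, 1.021, -0.113], TCP at [0.202, -0.592, 0.25] pointing down, gripper open.
Joint ranges: [-2.91, 2.91], [-0.3, 2.13], [-1.5, 1.42], [0.17, 2.43], [-1.26, 4.41], [0.16, 1.93], [-2.52, 2.52]. Speed limits (rad/s): [1.89, 1.89, 2.39, 2.39, 3.01, 3.01, 3.01].

### API

Orientations are given as [roll, pitch, yaw] about the fixed x, y, z axes, in that order (R = Rz(yaw) Ry(pitch) Rx(roll)).
In Python, from workcell import telemetry, grab_frame, bot gives the robot as it stands. The module is installed in compiled form; this text tells all that it offers.
- The arm moves only by the shell command python3 -m crank 'ROWS' [FORCE]. ROWS is text: rows parted by semicolons, each of 7 numbers parted by spaces: the finger opening in m, from 0 to 0.0854, then the shift along the tool's x, y, z in m, then the turn, a rotation vector about the tool's x, y, z in degrees. A call has exactly 8 rows; each row shifts and turns the commanded pose from where the row before left it, along the tool's axes as they then stand; what a row does not reach is not made up. A row lasts 1/12 s, in which the tool goes at most 41.7 mm and 7.16 degrees, less where a joint would pass 70% of its speed; a pose out of reach is approached as far as the arm can. A call with a gripper value outside its range is refused whole. The fingers move at their own pace and stop on an object; FORCE is the grip in N (left out, the last holds). Time passes only in rows, so rows that do not move let the fingers close, or fill a call up. It gives the time, the measured TCP pose, the force, the opening and the grip force at its end, in the units of the state.
- telemetry.observe(): the state, without advancing time (a new reading comes with each control period).
- grab_frame(name): name is "scene" or "top" or "wrist"; returns a dict with "pixels" (480x640x3 uint8, red, green, blue), "depth" (480x640 float32, m along the optical axis (not along the pixel's ray), 0 where there is no reading), "vertical_fov" (degrees; the focal length in pixels is half the picture's height over the tangent of half this angle, whatever the lens; pixels are square), "cx", "cy" (the principal point, pixels), "R" (3x3) and "t" (3): a world point X has camera coordinates R X + t; the wrist camera has in their place "hand_eye" (4x4, takes a point from camera to tool coordinates, whose origin is the TCP and whose axes are the flange's). Camera axes: x right, y down, z forward; pixel columns grow to the right and rows downward; lengths in m; the calibration is good to about 2 mm. A picture is of the moment at which its call begins: read the wrist's pose just before it.
- bot.job_done(): hands the job in; it is judged then, once.
The state is a dict: "clock": time; "qpos": joint angles; "qd": joint speeds; "joint_efforts": joint torques, N m; "position": TCP position; "tool_rot": TCP orientation; "force": force on the tool from outside, world axes, zero at the start; "moment": the same for the moment, N m; "grip_width": finger opening in m; "finger_force": force on a finger pad.
Only numpy, scipy, OpenCV 4.12 (cv2) and the standard library are available. Lean on these libraries where they do the work, as an engineer would, in place of code of your own. Each camera call takes 0.05 s, during which the arm holds its last target. There are 200 camera calls.

### The job

The cleaner bottles on this lab bench have been knocked over and need packing away. Take the lid off the wooden box (raise its handle end over the lip, then slide it out) and lay it flat on the bench, handle up; get every fallen bottle back on its base - pushing its cap end up against the flat side of the power supply helps - and put all the bottles standing, caps up, in the cells of the open box. Leave the two component blocks and the yellow meter where they are.

Things in the scene. Friction and masses are not known exactly. Their poses are not given: they have to be found in the camera images.
- bottle_a_mid (a point): Closed square white bottle with a blue cap, 120 mm long, 0.11 to 0.22 kg: body 44 x 44 x 82 mm, 6 mm neck, then a round rigid cap 28 mm across, 32 mm long. Point: its centre, 60 mm from either end, 22 mm from each side; x axis from bottom to cap (up when standing). Starts lying on a side, cap roughly towards the supply. None if absent.
- bottle_b_mid (a point): Closed square white bottle with a red cap, 120 mm long, 0.11 to 0.22 kg: body 44 x 44 x 82 mm, 6 mm neck, then a round rigid cap 28 mm across, 32 mm long. Point: its centre, 60 mm from either end, 22 mm from each side; x axis from bottom to cap (up when standing). Starts lying on a side, cap roughly towards the supply. None if absent.
- bottle_c_mid (a point): Closed square white bottle with a black cap, 120 mm long, 0.11 to 0.22 kg: body 44 x 44 x 82 mm, 6 mm neck, then a round rigid cap 28 mm across, 32 mm long. Point: its centre, 60 mm from either end, 22 mm from each side; x axis from bottom to cap (up when standing). Starts lying on a side, cap roughly towards the supply. None if absent.
- box: Wooden box fixed to the bench, outside 154 (x) x 206 (y) x 149 mm high; origin at the centre of its underside, z up, y towards the end with the lip, where the lid slides out. Long walls are 12 mm thick with a groove each for the lid: a ledge 134 mm above the bench and, from y = -103 to -20 mm only, an overhang with its underside at 144 mm. The rear end is 149 mm high.
- box_floor (a point): Centre of the box's inner floor, 6 mm above the bench, axes as the box's. A grey insert makes three cells in a row along y, one per standing bottle: centres at y = -65, 0 and 65 mm, each 64 mm (x) by 60 mm (y), walls 60 mm high from the floor. Above the insert the box is 130 mm (x) by 190 mm (y) clear.
- box_lip (a point): Middle of the top of the lip, the box's front end wall: 8 mm thick (95 to 103 mm from the box's centre along y), top 140 mm above the bench, so 6 mm above the ledges and 1 mm above the shut lid's top.
- lid: Loose plywood lid, 140 (x) x 186 (y) x 5 mm, 0.11 kg; origin at the centre of its underside, axes as the box's. Starts shut on the ledges, 2 mm play all round. Overhangs hold its rear down (5 mm play), the lip blocks its front: raise the handle about 7 mm so that the lid tilts, slide it along the box's +y; after 80 mm its tail is out of the overhangs and it lifts away.
- lid_grip (a point): Centre of the blue upright bar handle on the lid, 40 mm from the lid's centre towards the lip end: the bar is 14 mm thick (along the lid's x), 44 mm long (along y) and stands 30 mm above the lid's top; the point is 20 mm above the lid's underside.
- supply_side (a point): Middle of the long flat smooth upright side of the fixed grey power supply (270 mm long along this point's x, 150 mm wide, 140 mm high) that faces the bottles: a plain wall reaching 135 mm either way. The point is 70 mm above the bench; y points into the case, square to the side. A bottle leaned on it at 45 degrees stays; pushing its foot in with some 10 to 20 N stands it up.
- module_1_mid (a point): Bystander: a white plug-in component block 57 x 38 x 30 mm with two blue plugs 22 mm tall on top; centre of the block.
- module_2_mid (a point): Bystander: a white plug-in component block 57 x 38 x 30 mm with two red plugs 22 mm tall on top; centre of the block.
- meter_mid (a point): Bystander: a yellow handheld meter lying on the bench, 150 x 75 x 32 mm (41 mm at its dial); its centre.
There are look-alikes about, which are no part of the job. Leave any orange or pink look-alike of the part that bears bottle_a_mid alone.

How it is judged:
By the outcome, as a careful person would: the job done as asked, in the order asked, and still so for the second after the job is handed in, with the robot touching nothing.
Of bottle_a, bottle_b, bottle_c only 2 to 3 are there at a start; the rules pass over those that are not, and their reading is None.
At some moment in a run one of bottle_a, bottle_b, bottle_c may be knocked a few centimetres aside while the robot is not near it.
It also fails if it takes over 210 s, if anything falls off the work surface, if the arm or the gripper's body presses on something with over 40 N, if the wrist force passes 120 N, or if a joint passes its speed limit or range.

## Working session

There is one attempt and no reset: what is moved stays moved. The work goes in short steps, Python scripts to look and compute and a shell command to move; the robot and the scene stay as the last step left them, time stands still between calls to the robot, and variables do not carry over. Pictures are saved under pics/ and viewed, at most 17 in all, crops included, and the job is handed in when it is done.

```bash
mkdir -p pics; cat > h.py <<'E'
import numpy as np,cv2
from workcell import telemetry,grab_frame,bot
from scipy.spatial.transform import Rotation as Ro
def pose():
    s=telemetry.observe(); return np.array(s['position']),Ro.from_euler('xyz',s['tool_rot']).as_matrix(),s
def cloud(name):
    p,R,s=pose(); f=grab_frame(name); d=f['depth']; h,w=d.shape
    F=h/2/np.tan(np.radians(f['vertical_fov'])/2)
    u,v=np.meshgrid(np.arange(w),np.arange(h))
    c=np.stack([(u-f['cx'])/F*d,(v-f['cy'])/F*d,d],-1)
    if 'hand_eye' in f:
        H=np.array(f['hand_eye']); X=(c@H[:3,:3].T+H[:3,3])@R.T+p
    else:
        X=(c-np.array(f['t']))@np.array(f['R'])
    X[d==0]=np.nan
    return f['pixels'],X
def save(n,img): cv2.imwrite('pics/'+n+'.png',img[...,::-1])
E
python3 - <<'E'
from h import *
p,R,s=pose();print(s['clock'],p,s['tool_rot'],bot.tcp_to_tips,s['grip_width'],s['force'])
for n in('top','scene'):
    im,X=cloud(n);save(n+'0',im);np.savez('%s0.npz'%n,im=im,X=X)
E
```

```text
0.0 [ 0.20164401 -0.59123328  0.24972771] [-3.14043624e+00  1.17274176e-04  3.28776796e-01] 0.019 0.08533335008798226 [ 0.24232808 -0.77040377 -0.4818905 ]
```

View pics/top0.png

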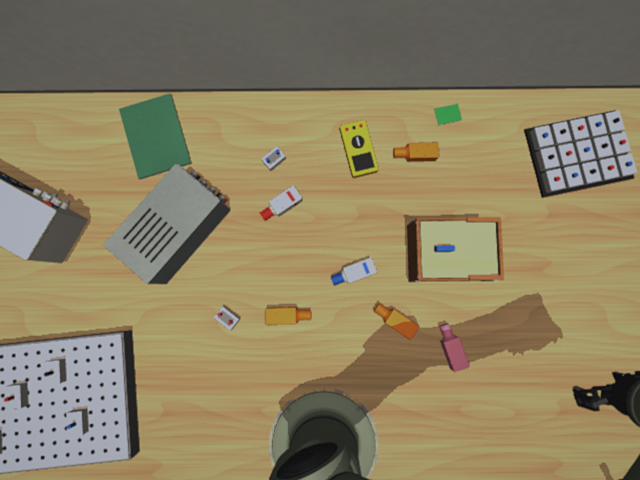

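View pics/scene0.png

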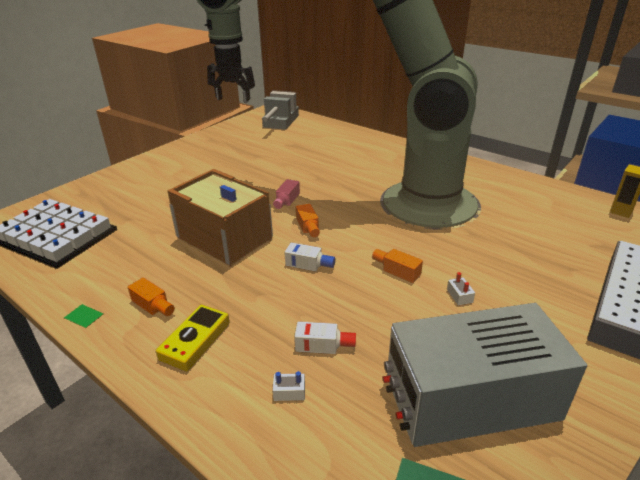

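The top view shows the blue-capped white bottle at (355,271), the red-capped one at (281,203), no black-capped one; orange ones at (288,315), (396,321), (416,151) and a pink one at (455,347) are look-alikes. The box is at (458,248) with its handle at (445,248) and lip to the left. The supply is at (168,224), its flat side facing right-down (190,250).

```bash
python3 - <<'E'
from h import *
z=np.load('top0.npz');im,X=z['im'],z['X']
hsv=cv2.cvtColor(im,cv2.COLOR_RGB2HSV)
def reg(m,name,z0,z1):
    P=X[m];P=P[(P[:,2]>z0)&(P[:,2]<z1)]
    r=cv2.minAreaRect(P[:,:2].astype(np.float32)*1000)
    print(name,len(P),'c',np.round(r[0],1),'sz',np.round(r[1],1),'ang',round(r[2],1),'z',np.round(np.percentile(P[:,2],[5,50,95]),4),'mean',P.mean(0).round(4))
def box(u0,u1,v0,v1):
    m=np.zeros(im.shape[:2],bool);m[v0:v1,u0:u1]=1;return m
H,S,V=hsv[...,0],hsv[...,1],hsv[...,2]
reg(box(325,382,250,292),'botA',.015,.06)
reg(box(325,382,250,292)&(S>150)&(H>100)&(H<130),'A blue',.015,.06)
reg(box(255,308,182,226),'botB',.015,.06)
reg(box(255,308,182,226)&(S>150)&((H>170)|(H<8)),'B red',.015,.06)
reg(box(400,510,208,290),'box',.12,.2)
reg(box(400,510,208,290),'boxhi',.1455,.155)
reg(box(415,500,215,282)&(H>20)&(H<40)&(S<130),'lid',.12,.146)
reg(box(425,465,235,260)&(S>120)&(H>95)&(H<130),'handle',.15,.2)
reg(box(100,235,160,290),'supply',.13,.15)
reg(box(258,290,145,172),'mod1',.02,.06)
reg(box(210,245,303,332),'mod2',.02,.06)
reg(box(335,382,115,180),'meter',.02,.06)
reg(box(262,315,302,330),'or1',.015,.06)
reg(box(370,422,298,342),'or2',.015,.06)
reg(box(436,474,320,374),'pink',.015,.06)
reg(box(388,442,138,164),'or3',.015,.06)
for v in (216,220,230,248,265,280): print(v,np.round(X[v,404:506:6,2]*1000).astype(int))
E
```

```text
botA 668 c [448.4 -85.5] sz [ 44.3 119.9] ang 20.4 z [0.0291 0.0424 0.0469] mean [ 0.45   -0.0902  0.0406]
A blue 111 c [445.  -76.1] sz [26.1 97.1] ang 21.5 z [0.0284 0.0339 0.0452] mean [ 0.4396 -0.0588  0.0348]
botB 680 c [635.4 110.4] sz [ 45.1 119.6] ang 34.5 z [0.0262 0.0415 0.047 ] mean [0.6374 0.1046 0.0394]
B red 116 c [627.  117.1] sz [37.5 97.4] ang 35.0 z [0.0261 0.0337 0.0462] mean [0.6189 0.1359 0.0344]
box 5402 c [ 503.1 -340.8] sz [154.5 207.8] ang 0.0 z [0.1344 0.1391 0.1498] mean [ 0.5022 -0.3414  0.1402]
boxhi 546 c [ 502.3 -342.1] sz [154.2 206.6] ang 0.7 z [0.1459 0.1486 0.1522] mean [ 0.5035 -0.4074  0.1488]
lid 4016 c [ 500.6 -344.3] sz [197.  144.3] ang 88.6 z [0.1348 0.1386 0.1422] mean [ 0.503  -0.3405  0.1385]
handle 92 c [ 502.9 -299.1] sz [10.2 40.5] ang 0.1 z [0.1602 0.1683 0.1715] mean [ 0.5028 -0.2976  0.1676]
supply 6572 c [572.8 394.7] sz [152.6 272.6] ang 49.6 z [0.1345 0.1385 0.1421] mean [0.571  0.3934 0.1384]
mod1 289 c [767.3 129.9] sz [39.2 56.1] ang 39.2 z [0.0244 0.0293 0.0503] mean [0.766  0.1294 0.0309]
mod2 319 c [329.9 253.4] sz [57.4 38.
[... 978 characters left out ...]
 170                  167
                  138                  138                  141
 -9223372036854775808                  138                  135
                  134                  151]
265 [ -1  32 116 141 138 134 136 141 137 139 138 137 138 137 138 141 150]
280 [                  -3                   28                  115
                  143                  144                  141
                  144 -9223372036854775808                  143
                  141                  146                  148
                  151                  147                  149
                  133                    0]<stdin>:27: RuntimeWarning: invalid value encountered in cast
```

```bash
A='x'; 
python3 -m crank '0.05 0.0237 -0.0112 0 0 0 0;0.05 0.0237 -0.0112 0 0 0 0;0.05 0.0237 -0.0112 0 0 0 0;0.05 0.0237 -0.0112 0 0 0 0;0.05 0.0237 -0.0112 0 0 0 0;0.05 0.0237 -0.0112 0 0 0 0;0.05 0.0237 -0.0112 0 0 0 0;0.05 0.0237 -0.0112 0 0 0 0'
python3 -m crank '0.05 0.0237 -0.0112 0 0 0 0;0.05 0.0237 -0.0112 0 0 0 0;0.05 0.0237 -0.0112 0 0 0 0;0.05 0.0237 -0.0112 0 0 0 0;0.05 0.0237 -0.0112 0 0 0 0;0.05 0.0237 -0.0112 0 0 0 0;0.05 0.0237 -0.0112 0 0 0 0;0.05 0.0237 -0.0112 0 0 0 0'
python3 -m crank '0.05 0 0 0 0 0 -6;0.05 0 0 0 0 0 -6;0.05 0 0 0 0 0 -6;0.05 0 0 0 0 0 -6;0.05 0 0 0 0 0 -6;0.05 0 0 0 0 0 -6;0.05 0 0 0 0 0 -6;0.05 0 0 0 0 0 -6'
python3 -m crank '0.05 0 0 0 0 0 -6;0.05 0 0 0 0 0 -6;0.05 0 0 0 0 0 -6;0.05 0 0 0 0 0 -5.2;0.05 0 0 0 0 0 0;0.05 0 0 0 0 0 0;0.05 0 0 0 0 0 0;0.05 0 0 0 0 0 0'
python3 - <<'E'
from h import *
p,R,s=pose();print(p,s['tool_rot'],s['grip_width'],np.round(s['qpos'],2))
im,X=cloud('wrist');save('w1',im)
h=cv2.cvtColor(im,cv2.COLOR_RGB2HSV)
m=(h[...,0]>95)&(h[...,0]<130)&(h[...,1]>120)&(X[...,2]>.155)&(X[...,2]<.18)
P=X[m];print(len(P),P.mean(0),cv2.minAreaRect((P[:,:2]*1000).astype(np.float32)),np.percentile(P[:,2],[5,95]))
z=np.load('top0.npz')['im'];a=cv2.resize(z[170:360,250:490],None,fx=2.5,fy=2.5,interpolation=cv2.INTER_CUBIC)
save('crop',a)
E
```

```text
clock: 0.77
position: [0.353, -0.4444, 0.2501]
tool_rot: [-3.141, 0.0, 0.329]
force: [-0.2, -0.1, -0.4]
grip_width: 0.0502
finger_force: 0.0
clock: 1.43
position: [0.5035, -0.2984, 0.2501]
tool_rot: [-3.141, 0.0, 0.329]
force: [1.0, -0.4, -0.7]
grip_width: 0.0499
finger_force: 0.0
clock: 2.1
position: [0.5027, -0.2994, 0.25]
tool_rot: [-3.141, -0.0, 1.172]
force: [0.4, -0.6, -0.5]
grip_width: 0.0498
finger_force: 0.0
clock: 2.77
position: [0.5028, -0.2995, 0.2502]
tool_rot: [-3.141, 0.0, 1.569]
force: [0.3, 0.2, 0.1]
grip_width: 0.0498
finger_force: 0.0
[ 0.50279385 -0.29946777  0.25024277] [-3.14143742e+00  2.34423829e-05  1.56910187e+00] 0.049788766977100087 [ 0.73  0.48 -0.41  1.69  0.22  1.01  0.24]
2330 [ 0.50349469 -0.29577361  0.16798617] ((503.44122314453125, -297.47882080078125), (43.46875762939453, 13.632710456848145), 89.97513580322266) [0.16621348 0.1694462 ]
```

View pics/crop.png

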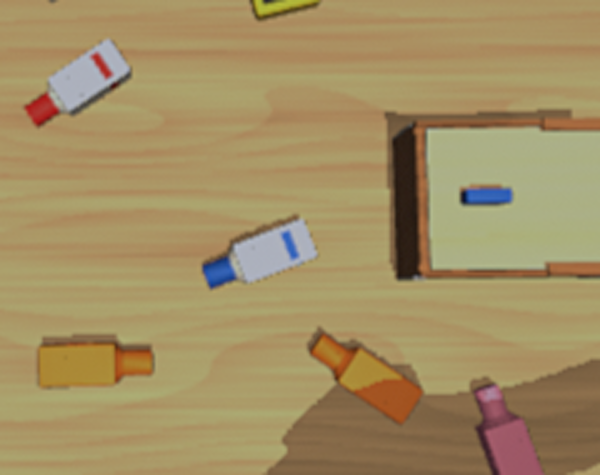

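View pics/w1.png

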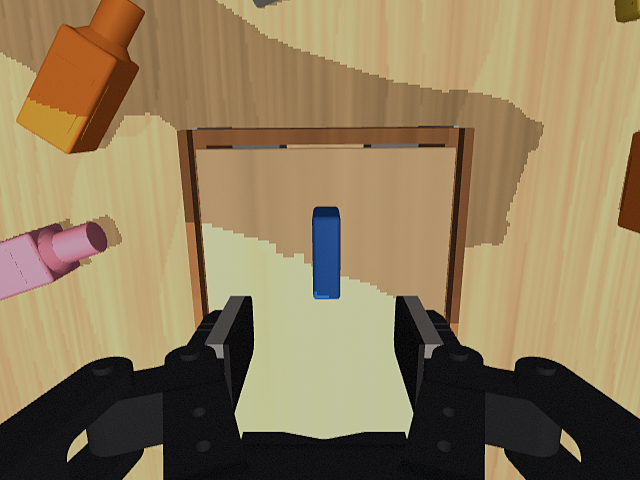

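The crop shows the white bottles with a red cap (40,110) and blue cap (218,272); the orange and pink ones are the look-alikes and are left alone. The wrist view shows the blue handle at (327,252) centred between the fingers, lip at the top.

```bash

python3 -m crank '0.05 0.002 0.0005 0.014 0 0 0;0.05 0 0 0.014 0 0 0;0.05 0 0 0.014 0 0 0;0.05 0 0 0.014 0 0 0;0.05 0 0 0.014 0 0 0;0.05 0 0 0.010 0 0 0;0.05 0 0 0.007 0 0 0;0.05 0 0 0 0 0 0' 80
python3 -m crank '0 0 0 0 0 0 0;0 0 0 0 0 0 0;0 0 0 0 0 0 0;0 0 0 0 0 0 0;0 0 0 0 0 0 0;0 0 0 0 0 0 0;0 0 0 0 0 0 0;0 0 0 0 0 0 0' 80
python3 -m crank '0 0 0 -0.0015 0 0.6 0;0 0 0 -0.0015 0 0.7 0;0 0 0 -0.0015 0 0.7 0;0 0 0 -0.0015 0 0.7 0;0 0 0 -0.0015 0 0.5 0;0 0 0 0 0 0 0;0 0 0 0 0 0 0;0 0 0 0 0 0 0'
```

```text
clock: 3.48
position: [0.5029, -0.2972, 0.1621]
tool_rot: [-3.14, -0.001, 1.571]
force: [-0.3, 0.4, -0.5]
grip_width: 0.0502
finger_force: 0.0
clock: 4.15
position: [0.5038, -0.2977, 0.1643]
tool_rot: [3.14, 0.001, 1.571]
force: [-1.2, 0.8, 5.8]
grip_width: 0.0122
finger_force: 79.0
clock: 4.82
position: [0.5033, -0.2977, 0.1708]
tool_rot: [-3.142, -0.056, 1.571]
force: [-0.3, -1.5, 0.9]
grip_width: 0.0127
finger_force: 78.2
```

```bash

python3 -m crank '0 0.006 0 0.0003 0 0 0;0 0.007 0 0.0003 0 0 0;0 0.007 0 0.0003 0 0 0;0 0.007 0 0.0003 0 0 0;0 0.007 0 0.0003 0 0 0;0 0.007 0 0.0003 0 0 0;0 0.007 0 0.0003 0 0 0;0 0 0 0 0 0 0'
python3 -m crank '0 0.007 0 0.0003 0 0 0;0 0.007 0 0.0003 0 0 0;0 0.007 0 0.0003 0 0 0;0 0.007 0 0.0003 0 0 0;0 0.007 0 0.0003 0 0 0;0 0.007 0 0.0003 0 0 0;0 0.007 0 0.0003 0 0 0;0 0 0 0 0 0 0'
python3 - <<'E'
from h import *
im,X=cloud('scene');save('s1',im[120:360,100:420])
E
```

```text
clock: 5.48
position: [0.5035, -0.2477, 0.1715]
tool_rot: [-3.142, -0.057, 1.573]
force: [0.4, 1.1, -0.4]
grip_width: 0.0125
finger_force: 78.1
clock: 6.15
position: [0.5036, -0.199, 0.1725]
tool_rot: [3.141, -0.056, 1.573]
force: [-1.3, 4.7, 8.1]
grip_width: 0.0123
finger_force: 79.1
```

View pics/s1.png

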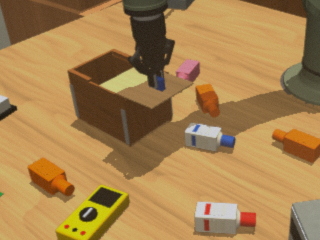

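The lid has slid about 99 mm out over the lip, at (150,85) in the crop. Now I lift, level and carry it.

```bash

python3 -m crank '0 0.002 0 -0.01 0 0 0;0 0.002 0 -0.012 0 0 0;0 0 0 -0.012 0 -0.8 0;0 0 0 -0.012 0 -0.8 0;0 0 0 -0.012 0 -0.8 0;0 0 0 -0.012 0 -0.8 0;0 0 0 0 0 0 0;0 0 0 0 0 0 0'
python3 -m crank '0 0.015 0.012 0 0 0 0;0 0.015 0.012 0 0 0 0;0 0.015 0.012 0 0 0 0;0 0.015 0.012 0 0 0 0;0 0.015 0.012 0 0 0 0;0 0.015 0.012 0 0 0 0;0 0.015 0.012 0 0 0 0;0 0.010 0.012 0 0 0 0'
python3 -m crank '0 0 0 0.025 0 0 0;0 0 0 0.025 0 0 0;0 0 0 0.025 0 0 0;0 0 0 0.025 0 0 0;0 0 0 0.025 0 0 0;0 0 0 0.025 0 0 0;0 0 0 0.02 0 0 0;0 0 0 0 0 0 0'
```

```text
clock: 6.87
position: [0.5035, -0.1993, 0.243]
tool_rot: [3.14, 0.001, 1.572]
force: [0.0, 0.6, -1.5]
grip_width: 0.0125
finger_force: 78.0
clock: 7.53
position: [0.5994, -0.0829, 0.2414]
tool_rot: [-3.14, -0.001, 1.572]
force: [0.0, -0.2, -1.1]
grip_width: 0.0124
finger_force: 78.1
clock: 8.2
position: [0.5967, -0.0843, 0.0679]
tool_rot: [-3.135, -0.001, 1.572]
force: [-0.7, -0.4, -1.5]
grip_width: 0.0123
finger_force: 78.1
```

```bash

python3 -m crank '0 0 0 0.012 0 0 0;0 0 0 0.010 0 0 0;0 0 0 0.006 0 0 0;0 0 0 0.004 0 0 0;0 0 0 0.003 0 0 0;0 0 0 0.001 0 0 0;0 0 0 0 0 0 0;0 0 0 0 0 0 0'
python3 -m crank '0.05 0 0 0 0 0 0;0.05 0 0 0 0 0 0;0.05 0 0 0 0 0 0;0.05 0 0 0 0 0 0;0.05 0 0 -0.01 0 0 0;0.05 0 0 -0.03 0 0 0;0.05 0 0 -0.035 0 0 0;0.05 0 0 -0.035 0 0 0'
python3 -m crank '0.05 0 0 -0.035 0 0 0;0.05 0 0 -0.035 0 0 0;0.05 0 0 -0.03 0 0 0;0.05 -0.015 -0.03 0 0 0 0;0.05 -0.015 -0.03 0 0 0 0;0.05 -0.015 -0.03 0 0 0 0;0.05 -0.015 -0.03 0 0 0 0;0.05 0 0 0 0 0 0'
python3 - <<'E'
from h import *
p,R,s=pose();print(p,s['tool_rot'],s['clock'])
im,X=cloud('top');save('top1',im);np.savez('top1.npz',im=im,X=X)
H,S,V=[cv2.cvtColor(im,cv2.COLOR_RGB2HSV)[...,i] for i in range(3)]
def an(n,m):
    P=X[m&(X[...,2]>.012)&(X[...,2]<.07)];r=cv2.minAreaRect((P[:,:2]*1000).astype(np.float32));print(n,len(P),np.round(r[0],1),np.round(r[1],1),round(r[2],1))
def box(u0,u1,v0,v1):
    m=np.zeros(im.shape[:2],bool);m[v0:v1,u0:u1]=1;return m
an('A',box(325,382,250,292));an('B',box(255,308,182,226))
E
```

```text
clock: 8.87
position: [0.5994, -0.0844, 0.0365]
tool_rot: [3.141, 0.0, 1.571]
force: [0.4, 1.1, -0.3]
grip_width: 0.0124
finger_force: 78.2
clock: 9.53
position: [0.5987, -0.0842, 0.1479]
tool_rot: [-3.141, -0.0, 1.572]
force: [-0.1, 0.3, 1.1]
grip_width: 0.0501
finger_force: 0.0
clock: 10.2
position: [0.4744, -0.1476, 0.2469]
tool_rot: [-3.139, 0.002, 1.567]
force: [1.6, -1.5, 1.8]
grip_width: 0.05
finger_force: 0.0
[ 0.47435586 -0.14758588  0.24686648] [-3.13931406e+00  2.37604261e-03  1.56748621e+00] 10.2
A 655 [448.1 -85.1] [ 44.2 118.6] 20.6
B 687 [635.5 110.3] [ 44.8 119.6] 33.9
```

View pics/top1.png

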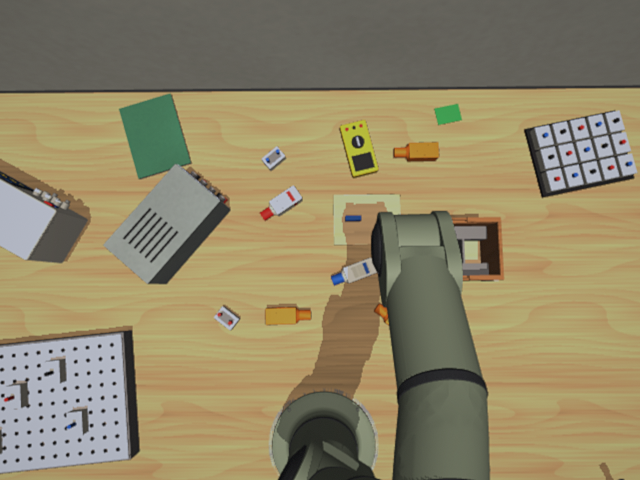

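Lid lies flat at (366,219), handle up (355,218); the box is open with cells seen at (478,248). Now bottle A by its blue cap.

```bash

python3 -m crank '0.055 0 0 0 0 0 -5.2;0.055 0 0 0 0 0 -5.2;0.055 0 0 0 0 0 -5.2;0.055 0 0 0 0 0 -5.1;0.055 0.029 -0.001 0.01 0 0 0;0.055 0.029 -0.001 0.02 0 0 0;0.055 0.029 -0.001 0.02 0 0 0;0.055 0.026 0 0.02 0 0 0'
python3 -m crank '0.055 0 0 0.015 0 0 0;0.055 0 0 0.015 0 0 0;0.055 0 0 0.01 0 0 0;0.055 0 0 0 0 0 0;0.055 0 0 0 0 0 0;0.055 0 0 0 0 0 0;0.055 0 0 0 0 0 0;0.055 0 0 0 0 0 0' 40
python3 - <<'E'
from h import *
p,R,s=pose();print(p,s['tool_rot'],np.round(s['qpos'],2))
im,X=cloud('wrist');save('w2',im)
H,S,V=[cv2.cvtColor(im,cv2.COLOR_RGB2HSV)[...,i] for i in range(3)]
m=(S>130)&(H>95)&(H<130)&(X[...,2]>.02)&(X[...,2]<.045)
P=X[m];print(len(P));r=cv2.minAreaRect((P[:,:2]*1000).astype(np.float32));print(r)
c=np.array([*r[0],22])/1000;print('tool coords',(c-p)@R)
E
```

```text
clock: 10.92
position: [0.4362, -0.0381, 0.1762]
tool_rot: [3.14, 0.0, 1.933]
force: [1.3, 0.1, 0.0]
grip_width: 0.055
finger_force: 0.0
clock: 11.58
position: [0.4368, -0.0401, 0.1368]
tool_rot: [3.141, 0.001, 1.932]
force: [-0.3, -0.2, -0.1]
grip_width: 0.0552
finger_force: 0.0
[ 0.43681452 -0.04008393  0.13681401] [3.14059337e+00 5.70561857e-04 1.93220694e+00] [ 0.37  0.45 -0.51  2.15  0.38  0.62 -0.06]
3460
((446.8072204589844, -73.47151184082031), (30.62467384338379, 101.64217376708984), 20.46945571899414)
tool coords [-0.03469855 -0.00257324  0.11483131]
```

View pics/w2.png

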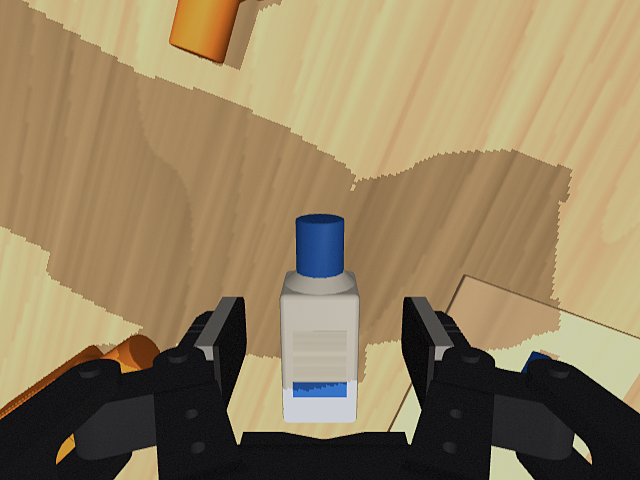

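Wrist view: blue cap at (320,245), body (320,345), well aligned between the fingers; an orange one is off at the left, clear.

```bash

python3 -m crank '0.055 0.001 -0.0025 0.018 0 0 0;0.055 0 0 0.02 0 0 0;0.055 0 0 0.02 0 0 0;0.055 0 0 0.02 0 0 0;0.055 0 0 0.015 0 0 0;0.055 0 0 0.012 0 0 0;0.055 0 0 0.008 0 0 0;0.055 0 0 0 0 0 0' 40
python3 -m crank '0 0 0 0 0 0 0;0 0 0 0 0 0 0;0 0 0 0 0 0 0;0 0 0 0 0 0 0;0 0 0 0 0 0 0;0 0 0 0 0 0 0;0 0 0 0 0 0 0;0 0 0 0 0 0 0' 40
python3 -m crank '0 0 0 -0.01 0 0 0;0 0 0 -0.02 0 0 0;0 0 0 -0.025 0 0 0;0 0 0 -0.025 0 0 0;0 0 0 -0.025 0 0 0;0 0 0 -0.025 0 0 0;0 0 0 -0.02 0 0 0;0 0 0 0 0 0 0' 40
python3 - <<'E'
from h import *
p,R,s=pose();print(p,s['tool_rot'],np.round(s['qpos'],2))
im,X=cloud('scene');save('s2',im[100:400,100:500])
E
```

```text
clock: 12.3
position: [0.4333, -0.0397, 0.0222]
tool_rot: [-3.14, -0.001, 1.933]
force: [-0.1, 1.1, -0.7]
grip_width: 0.055
finger_force: 0.0
clock: 12.97
position: [0.4341, -0.0398, 0.0238]
tool_rot: [3.14, 0.0, 1.933]
force: [-1.0, 1.7, 6.7]
grip_width: 0.0268
finger_force: 39.1
clock: 13.63
position: [0.435, -0.0401, 0.1766]
tool_rot: [3.137, 0.003, 1.932]
force: [1.7, 0.8, -1.1]
grip_width: 0.027
finger_force: 40.0
[ 0.43503298 -0.04009651  0.1766496 ] [3.13727270e+00 2.64199551e-03 1.93205295e+00] [ 0.42  0.38 -0.57  2.13  0.32  0.71 -0.  ]
```

View pics/s2.png

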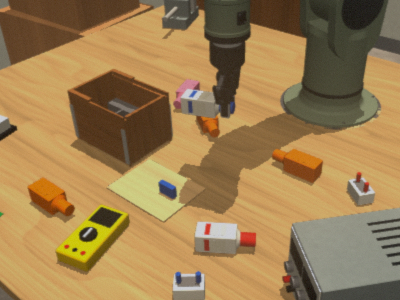

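The bottle is held level by the cap at (230,105) in the crop. Move out and tilt it.

```bash

python3 -m crank '0 -0.005 0.012 -0.008 0 0 0;0 -0.005 0.012 -0.008 0 0 0;0 -0.005 0.012 -0.008 0 0 0;0 -0.005 0.012 -0.008 0 0 0;0 -0.005 0.012 -0.008 0 0 0;0 -0.005 0.012 -0.008 0 0 0;0 -0.005 0.012 -0.008 0 0 0;0 0 0 0 0 0 0' 40
python3 -m crank '0 0 0 0 0 6 0;0 0 0 0 0 6 0;0 0 0 0 0 6 0;0 0 0 0 0 6 0;0 0 0 0 0 6 0;0 0 0 0 0 6 0;0 0 0 0 0 6 0;0 0 0 0 0 0 0' 40
python3 - <<'E'
from h import *
p,R,s=pose();print(p,R[:,2],np.round(s['qpos'],2))
E
```

```text
clock: 14.35
position: [0.5266, -0.0428, 0.2294]
tool_rot: [3.14, 0.0, 1.932]
force: [-1.1, 0.3, -2.5]
grip_width: 0.0266
finger_force: 40.0
clock: 15.02
position: [0.5237, -0.0455, 0.2254]
tool_rot: [-3.135, -0.741, 1.923]
force: [-1.1, -1.2, -3.8]
grip_width: 0.0269
finger_force: 40.0
[ 0.52371153 -0.04552652  0.22539274] [-0.23931418  0.63154407 -0.73748275] [ 0.76  0.78 -0.75  1.61 -0.16  1.27  0.51]
```

```bash

python3 -m crank '0 0 0 0 0 6 0;0 0 0 0 0 6 0;0 0 0 0 0 6 0;0 0 0 0 0 6 0;0 0 0 0 0 6 0;0 0 0 0 0 6 0;0 0 0 0 0 6 0;0 0 0 0 0 6 0' 40
python3 - <<'E'
from h import *
p,R,s=pose();print(p,R.round(3),np.round(s['qpos'],2))
im,X=cloud('scene');save('s3',im[60:420,100:580])
E
```

```text
clock: 15.68
position: [0.5244, -0.0421, 0.2284]
tool_rot: [-1.347, -1.568, 0.139]
force: [0.7, 0.2, -2.5]
grip_width: 0.0264
finger_force: 40.2
[ 0.52439303 -0.04206396  0.22842496] [[ 0.003  0.935 -0.355]
 [ 0.     0.355  0.935]
 [ 1.    -0.003  0.001]] [ 0.86  1.24 -0.85  1.41 -0.48  1.66  0.6 ]
```

View pics/s3.png

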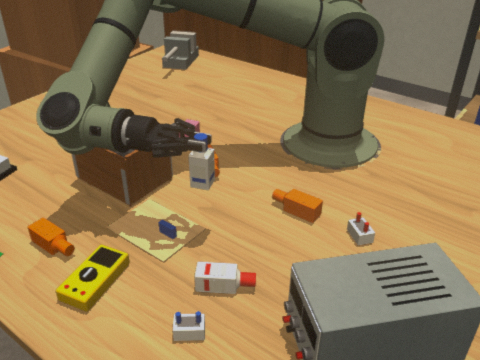

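Bottle A hangs upright under the horizontal gripper at (203,165). Shift it to clear bench and set down.

```bash

python3 -m crank '0 0 0.0025 0.0257 0 0 0;0 0 0.0025 0.0257 0 0 0;0 0 0.0025 0.0257 0 0 0;0 0 0.0025 0.0257 0 0 0;0 0 0.0025 0.0257 0 0 0;0 0 0.0025 0.0257 0 0 0;0 0 0.0025 0.0257 0 0 0;0 0 0.0025 0.0257 0 0 0' 40
python3 -m crank '0 -0.015 0 0 0 0 0;0 -0.02 0 0 0 0 0;0 -0.02 0 0 0 0 0;0 -0.02 0 0 0 0 0;0 -0.015 0 0 0 0 0;0 -0.01 0 0 0 0 0;0 -0.01 0 0 0 0 0;0 0 0 0 0 0 0' 40
python3 - <<'E'
from h import *
p,R,s=pose();print(p,R.round(3),np.round(s['qpos'],2),np.round(s['moment'],2))
E
```

```text
clock: 16.4
position: [0.4691, 0.1584, 0.2286]
tool_rot: [-3.069, -1.564, 1.862]
force: [1.5, 0.2, -2.6]
grip_width: 0.0268
finger_force: 40.3
clock: 17.07
position: [0.4702, 0.1567, 0.1178]
tool_rot: [-2.369, -1.569, 1.161]
force: [-0.2, -0.5, -1.3]
grip_width: 0.0268
finger_force: 40.1
[0.47023998 0.15666403 0.11777908] [[ 0.001  0.935 -0.355]
 [ 0.001  0.355  0.935]
 [ 1.    -0.001 -0.001]] [ 0.7   1.37 -0.86  1.69 -0.5   1.2   0.78] [-1.45 -0.54 -0.01]
```

```bash

python3 -m crank '0 -0.004 0 0 0 0 0;0 -0.003 0 0 0 0 0;0 -0.002 0 0 0 0 0;0 -0.001 0 0 0 0 0;0 -0.001 0 0 0 0 0;0 -0.001 0 0 0 0 0;0 0 0 0 0 0 0;0 0 0 0 0 0 0' 40
python3 - <<'E'
from h import *
p,R,s=pose()
im,X=cloud('scene');save('s4',im[120:420,200:600])
E
```

```text
clock: 17.73
position: [0.4706, 0.1565, 0.1072]
tool_rot: [1.662, -1.571, -2.871]
force: [1.1, 0.3, -2.1]
grip_width: 0.0269
finger_force: 40.1
```

View pics/s4.png

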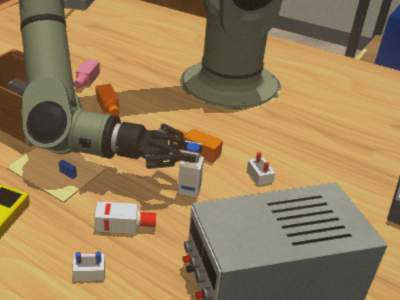

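```bash

python3 -m crank '0 -0.001 0 0 0 0 0;0 0 0 0 0 0 0;0 -0.001 0 0 0 0 0;0 0 0 0 0 0 0;0 0 0 0 0 0 0;0 0 0 0 0 0 0;0 0 0 0 0 0 0;0 0 0 0 0 0 0' 40
python3 -m crank '0 -0.001 0 0 0 0 0;0 0 0 0 0 0 0;0 -0.001 0 0 0 0 0;0 0 0 0 0 0 0;0 0 0 0 0 0 0;0 0 0 0 0 0 0;0 0 0 0 0 0 0;0 0 0 0 0 0 0' 40
```

```text
clock: 18.45
position: [0.4706, 0.1566, 0.1054]
tool_rot: [0.372, -1.57, -1.581]
force: [1.3, -0.2, 2.5]
grip_width: 0.0268
finger_force: 40.2
clock: 19.12
position: [0.4706, 0.1568, 0.1053]
tool_rot: [0.315, -1.567, -1.523]
force: [0.5, -3.2, 18.3]
grip_width: 0.0266
finger_force: 40.5
```

```bash

python3 -m crank '0 0.001 0 0 0 0 0;0.06 0 0 0 0 0 0;0.06 0 0 0 0 0 0;0.06 0 0 0 0 0 0;0.06 0 0 0 0 0 0;0.06 0 0 0 0 0 0;0.06 0 0 0 0 0 0;0.06 0 0 0 0 0 0' 20
python3 -m crank '0.06 0.01 0 0 0 0 0;0.06 0.02 0 0 0 0 0;0.06 0.025 0 0 0 0 0;0.06 0.025 0 0 0 0 0;0.06 0.025 0 0 0 0 0;0.06 0.025 0 0 0 0 0;0.06 0.01 0 0 0 0 0;0.06 0 0 0 0 0 0'
python3 -m crank '0.06 0 0 0 0 -7 0;0.06 0 0 0 0 -7 0;0.06 0 0 0 0 -7 0;0.06 0 0 0 0 -7 0;0.06 0 0 0 0 -7 0;0.06 0 0 0 0 -7 0;0.06 0 0 0 0 -7 0;0.06 0 0 0 0 -7 0'
python3 -m crank '0.06 0 0 0 0 -7 0;0.06 0 0 0 0 -7 0;0.06 0 0 0 0 -7 0;0.06 0 0 0 0 -7 0;0.06 0 0 0 0 -6 0;0.06 0 0 0 0 0 0;0.06 0 0 0 0 0 0;0.06 0 0 0 0 0 0'
python3 - <<'E'
from h import *
p,R,s=pose();print(p,R.round(3),np.round(s['qpos'],2))
im,X=cloud('wrist');save('w3',im)
H,S,V=[cv2.cvtColor(im,cv2.COLOR_RGB2HSV)[...,i] for i in range(3)]
m=(S>130)&(H>95)&(H<130)&(X[...,2]>.10)&(X[...,2]<.13)
P=X[m];print(len(P));
if len(P)>50: r=cv2.minAreaRect((P[:,:2]*1000).astype(np.float32));print(r,np.percentile(P[:,2],[5,50,95]))
im,X=cloud('top');save('top2',im)
E
```

```text
clock: 19.78
position: [0.4706, 0.1565, 0.1041]
tool_rot: [-2.122, -1.571, 0.913]
force: [-0.0, -0.1, 0.3]
grip_width: 0.0602
finger_force: 0.0
clock: 20.45
position: [0.4707, 0.1566, 0.2466]
tool_rot: [2.137, -1.568, 2.937]
force: [-0.2, -0.9, -0.4]
grip_width: 0.0599
finger_force: 0.0
clock: 21.12
position: [0.471, 0.1559, 0.2444]
tool_rot: [3.14, -0.588, 1.932]
force: [-0.8, 0.4, -1.0]
grip_width: 0.0601
finger_force: 0.0
clock: 21.78
position: [0.4704, 0.1561, 0.2436]
tool_rot: [-3.14, -0.002, 1.933]
force: [0.1, 0.0, -0.4]
grip_width: 0.0597
finger_force: 0.0
[0.47042134 0.15612416 0.24364956] [[-0.354  0.935 -0.002]
 [ 0.935  0.354  0.001]
 [ 0.002 -0.001 -1.   ]] [-0.03  0.36 -0.52  1.92  0.22  0.92 -0.3 ]
1774
((469.31060791015625, 158.94174194335938), (26.877925872802734, 26.765596389770508), 20.642181396484375) [0.10769821 0.11936516 0.12055601]
```

View pics/w3.png

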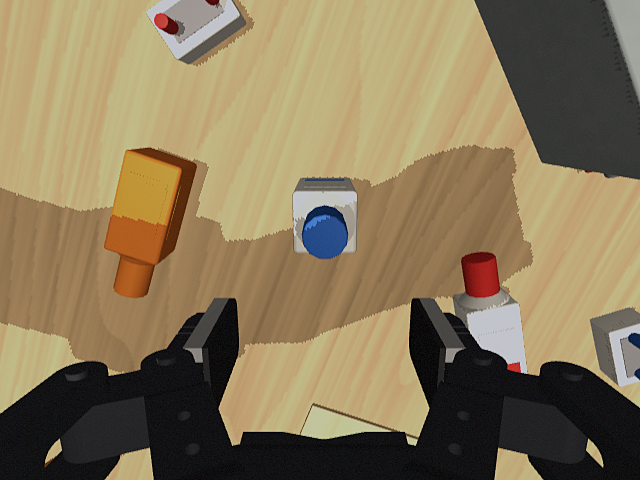

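Bottle A stands upright, its cap at (325,232). Regrasp from above and carry to the rear cell.

```bash

python3 -m crank '0.06 0.0025 0 0.02 0 0 0;0.06 0 0 0.025 0 0 0;0.06 0 0 0.025 0 0 0;0.06 0 0 0.025 0 0 0;0.06 0 0 0.02 0 0 0;0.06 0 0 0.012 0 0 0;0.06 0 0 0.006 0 0 0;0.06 0 0 0 0 0 0' 40
python3 -m crank '0 0 0 0 0 0 0;0 0 0 0 0 0 0;0 0 0 0 0 0 0;0 0 0 0 0 0 0;0 0 0 0 0 0 0;0 0 0 0 0 0 0;0 0 0 0 0 0 0;0 0 0 0 0 0 0' 50
python3 -m crank '0 0 0 -0.01 0 0 0;0 0 0 -0.025 0 0 5.2;0 0 0 -0.03 0 0 5.2;0 0 0 -0.03 0 0 5.2;0 0 0 -0.03 0 0 5.1;0 0 0 -0.03 0 0 0;0 0 0 -0.025 0 0 0;0 0 0 0 0 0 0' 50
```

```text
clock: 22.55
position: [0.4694, 0.1577, 0.1099]
tool_rot: [-3.139, -0.001, 1.931]
force: [-0.4, -0.0, 0.1]
grip_width: 0.06
finger_force: 0.0
clock: 23.22
position: [0.4702, 0.1588, 0.1122]
tool_rot: [3.14, 0.0, 1.932]
force: [0.1, -1.0, 5.3]
grip_width: 0.0263
finger_force: 48.7
clock: 23.88
position: [0.4709, 0.1598, 0.2968]
tool_rot: [3.135, -0.003, 1.572]
force: [0.8, 0.3, -2.0]
grip_width: 0.0266
finger_force: 49.9
```

```bash

python3 -m crank '0 -0.035 0.002 0 0 0 0;0 -0.035 0.002 0 0 0 0;0 -0.035 0.002 0 0 0 0;0 -0.035 0.002 0 0 0 0;0 -0.035 0.002 0 0 0 0;0 -0.035 0.002 0 0 0 0;0 -0.035 0.002 0 0 0 0;0 -0.035 0.002 0 0 0 0'
python3 -m crank '0 -0.035 0.002 0 0 0 0;0 -0.035 0.002 0 0 0 0;0 -0.035 0.002 0 0 0 0;0 -0.035 0.002 0 0 0 0;0 -0.035 0.002 0 0 0 0;0 -0.035 0.002 0 0 0 0;0 -0.035 0.002 0 0 0 0;0 -0.035 0.002 0 0 0 0'
python3 - <<'E'
from h import *
p,R,s=pose();print(p,s['tool_rot'])
im,X=cloud('wrist')
B=X[(X[...,2]>.143)&(X[...,2]<.155)];print(len(B),np.nanpercentile(B,[1,99],axis=0).round(3))
save('w4',im)
E
```

```text
clock: 24.55
position: [0.4853, -0.1227, 0.2917]
tool_rot: [3.141, -0.0, 1.572]
force: [1.2, 0.7, -2.5]
grip_width: 0.0262
finger_force: 49.7
clock: 25.22
position: [0.5016, -0.4026, 0.2916]
tool_rot: [3.141, -0.001, 1.572]
force: [0.9, 0.4, -1.9]
grip_width: 0.0269
finger_force: 49.7
[ 0.50159036 -0.40255781  0.29157816] [ 3.14123731e+00 -5.93360142e-04  1.57172735e+00]
8610 [[ 0.427 -0.441  0.143]
 [ 0.581 -0.271  0.15 ]]
```

View pics/w4.png

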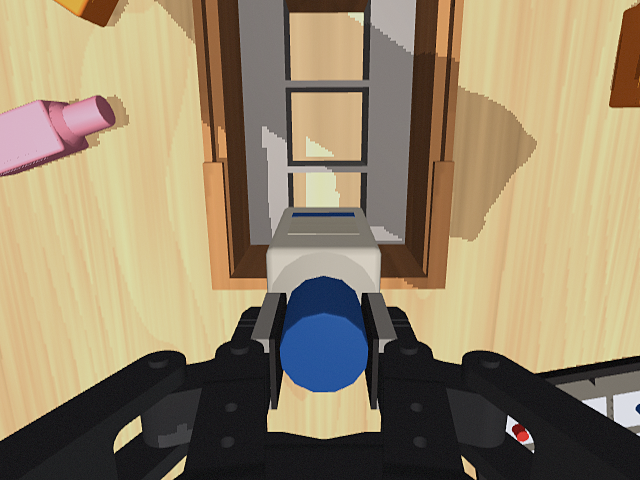

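Bottle A hangs above the rear cell (the visible cells are at (328,45), (328,125)), aligned with the box. Lower it.

```bash

python3 -m crank '0 -0.004 0.002 0.01 0 0 0;0 0 0 0.02 0 0 0;0 0 0 0.02 0 0 0;0 0 0 0.02 0 0 0;0 0 0 0.02 0 0 0;0 0 0 0.02 0 0 0;0 0 0 0.02 0 0 0;0 0 0 0 0 0 0'
python3 -m crank '0 0 0 0.01 0 0 0;0 0 0 0.01 0 0 0;0 0 0 0.01 0 0 0;0 0 0 0.006 0 0 0;0 0 0 0.003 0 0 0;0 0 0 0.002 0 0 0;0 0 0 0 0 0 0;0 0 0 0 0 0 0'
```

```text
clock: 25.93
position: [0.5028, -0.4029, 0.1575]
tool_rot: [-3.138, -0.004, 1.573]
force: [-0.4, 0.8, -3.6]
grip_width: 0.0265
finger_force: 49.8
clock: 26.6
position: [0.5042, -0.4052, 0.1205]
tool_rot: [3.141, 0.0, 1.571]
force: [0.4, 0.1, -1.4]
grip_width: 0.0264
finger_force: 49.9
```

```bash

python3 -m crank '0 0 0 0.001 0 0 0;0 0 0 0.001 0 0 0;0 0 0 0.001 0 0 0;0.06 0 0 0 0 0 0;0.06 0 0 0 0 0 0;0.06 0 0 0 0 0 0;0.06 0 0 0 0 0 0;0.06 0 0 0 0 0 0' 20
python3 -m crank '0.06 0 0 -0.01 0 0 0;0.06 0 0 -0.02 0 0 0;0.06 0 0 -0.02 0 0 0;0.06 0 0 -0.02 0 0 0;0.06 0 0 -0.02 0 0 0;0.06 0 0 -0.02 0 0 0;0.06 0 0 -0.02 0 0 0;0.06 0 0 0 0 0 0'
python3 - <<'E'
from h import *
p,R,s=pose();print(p,s['tool_rot'])
im,X=cloud('wrist');
H,S,V=[cv2.cvtColor(im,cv2.COLOR_RGB2HSV)[...,i] for i in range(3)]
m=(S>130)&(H>95)&(H<130)&(X[...,2]>.09)&(X[...,2]<.14)
P=X[m];r=cv2.minAreaRect((P[:,:2]*1000).astype(np.float32));print(len(P),r,np.percentile(P[:,2],[5,50,95]))
im,X=cloud('top');np.savez('top3.npz',im=im,X=X)
H,S,V=[cv2.cvtColor(im,cv2.COLOR_RGB2HSV)[...,i] for i in range(3)]
def box(u0,u1,v0,v1):
    m=np.zeros(im.shape[:2],bool);m[v0:v1,u0:u1]=1;return m
for n,m in(('B',box(245,315,175,232)),('lid',box(325,405,190,248)&(H>20)&(H<40)&(S<130))):
    P=X[m&(X[...,2]>(.012 if n=='B' else .002))&(X[...,2]<.07)];r=cv2.minAreaRect((P[:,:2]*1000).astype(np.float32));print(n,len(P),r,np.median(P[:,2]))
m=box(200,330,150,300)&(S>150)&((H>170)|(H<5))&(X[...,2]>.012)&(X[...,2]<.06);print('cap',np.argwhere(m).mean(0),X[m].mean(0))
E
```

```text
clock: 27.27
position: [0.5041, -0.4051, 0.1172]
tool_rot: [3.142, 0.0, 1.571]
force: [-0.1, 0.2, 0.7]
grip_width: 0.0597
finger_force: 0.0
clock: 27.93
position: [0.5052, -0.4059, 0.252]
tool_rot: [3.137, 0.003, 1.571]
force: [-0.1, -0.7, 0.6]
grip_width: 0.0602
finger_force: 0.0
[ 0.50520851 -0.40593289  0.25197042] [3.13694407 0.00327651 1.57121644]
1877 ((503.3468933105469, -403.80596923828125), (26.92778968811035, 26.915939331054688), 75.49839782714844) [0.10499578 0.12525446 0.12650495]
B 687 ((635.6694946289062, 110.48558044433594), (44.909881591796875, 119.65641784667969), 33.307281494140625) 0.041434990229671384
lid 2668 ((594.7525634765625, -121.43392181396484), (219.9723663330078, 148.5646209716797), 89.36027526855469) 0.004815745854287071
cap [209.91596639 268.75630252] [0.62029221 0.14086407 0.03436027]
```

Bottle A stands in the rear cell (cap top at z 0.126 m). Bottle B unmoved; go for its red cap.

```bash

python3 -m crank '0.055 0.035 0.0065 0 0 0 0;0.055 0.035 0.0065 0 0 0 0;0.055 0.035 0.0065 0 0 0 0;0.055 0.035 0.0065 0 0 0 0;0.055 0.035 0.0065 0 0 0 0;0.055 0.035 0.0065 0 0 0 0;0.055 0.035 0.0065 0 0 0 0;0.055 0.035 0.0065 0 0 0 0'
python3 -m crank '0.055 0.035 0.0065 0 0 0 0;0.055 0.035 0.0065 0 0 0 0;0.055 0.035 0.0065 0 0 0 0;0.055 0.035 0.0065 0 0 0 0;0.055 0.035 0.0065 0 0 0 0;0.055 0.035 0.0065 0 0 0 0;0.055 0.035 0.0065 0 0 0 0;0.055 0.0285 0.0075 0 0 0 0'
python3 -m crank '0.055 0 0 0.01 0 0 -5;0.055 0 0 0.02 0 0 -5;0.055 0 0 0.02 0 0 -5;0.055 0 0 0.02 0 0 -5;0.055 0 0 0.02 0 0 -5;0.055 0 0 0.02 0 0 -5;0.055 0 0 0.01 0 0 -4.2;0.055 0 0 0 0 0 0'
python3 - <<'E'
from h import *
p,R,s=pose();print(p,s['tool_rot'],np.round(s['qpos'],2))
im,X=cloud('wrist');save('w5',im)
H,S,V=[cv2.cvtColor(im,cv2.COLOR_RGB2HSV)[...,i] for i in range(3)]
m=(S>130)&((H>170)|(H<5))&(X[...,2]>.015)&(X[...,2]<.045)&(np.hypot(X[...,0]-.61,X[...,1]-.1475)<.03)
Q=(X[m]-p)@R;print(len(Q),np.percentile(Q[:,:2],[2,98],axis=0).round(4), Q.mean(0))
E
```

```text
clock: 28.7
position: [0.5555, -0.1233, 0.2467]
tool_rot: [-3.141, -0.0, 1.571]
force: [0.8, -0.5, 0.3]
grip_width: 0.0548
finger_force: 0.0
clock: 29.37
position: [0.6081, 0.1513, 0.2466]
tool_rot: [-3.14, -0.0, 1.573]
force: [0.4, -0.3, -0.5]
grip_width: 0.0548
finger_force: 0.0
clock: 30.03
position: [0.6071, 0.1479, 0.1242]
tool_rot: [-3.137, -0.002, 2.172]
force: [-0.4, -1.2, -0.0]
grip_width: 0.0553
finger_force: 0.0
[0.60711865 0.14786329 0.12421356] [-3.13723678e+00 -1.82872644e-03  2.17223380e+00] [-0.07  0.7  -0.39  1.68  0.34  0.83 -0.01]
3144 [[-0.0151 -0.0055]
 [ 0.0149  0.0199]] [0.00143833 0.0070103  0.09248739]
```

View pics/w5.png

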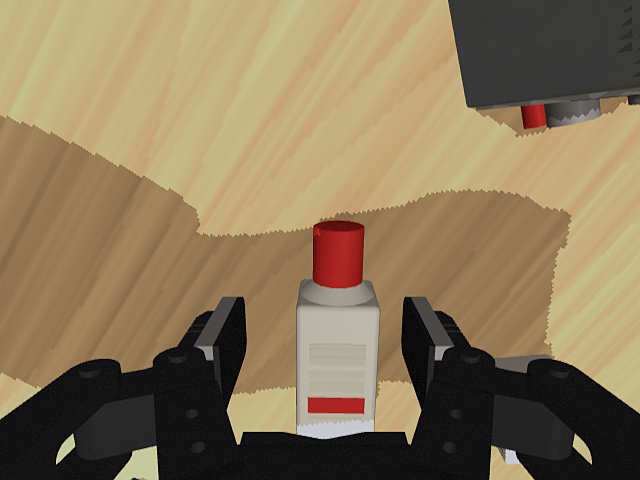

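Wrist view: red cap at (338,255), about 6 mm to tool +y; the module at right (515,365) is well clear.

```bash

python3 -m crank '0.055 0.001 0.006 0.012 0 0 0;0.055 0 0 0.02 0 0 0;0.055 0 0 0.02 0 0 0;0.055 0 0 0.018 0 0 0;0.055 0 0 0.015 0 0 0;0.055 0 0 0.010 0 0 0;0.055 0 0 0.004 0 0 0;0.055 0 0 0 0 0 0' 40
python3 -m crank '0 0 0 0 0 0 0;0 0 0 0 0 0 0;0 0 0 0 0 0 0;0 0 0 0 0 0 0;0 0 0 0 0 0 0;0 0 0 0 0 0 0;0 0 0 0 0 0 0;0 0 0 0 0 0 0' 40
python3 -m crank '0 0 0 -0.01 0 0 0;0 0 0 -0.025 0 0 0;0 0 0 -0.03 0 0 0;0 0 0 -0.03 0 0 0;0 0 0 -0.03 0 0 0;0 0 0 -0.03 0 0 0;0 0 0 -0.03 0 0 0;0 0 0 -0.02 0 0 0' 40
python3 - <<'E'
from h import *
p,R,s=pose();print(p,s['tool_rot'],np.round(s['qpos'],2))
E
```

```text
clock: 30.75
position: [0.6129, 0.1528, 0.0276]
tool_rot: [-3.141, -0.0, 2.168]
force: [-0.0, -0.0, 0.9]
grip_width: 0.0552
finger_force: 0.0
clock: 31.42
position: [0.6136, 0.1529, 0.0291]
tool_rot: [3.14, 0.0, 2.168]
force: [-0.5, -0.0, 7.0]
grip_width: 0.0267
finger_force: 39.4
clock: 32.08
position: [0.6133, 0.1528, 0.237]
tool_rot: [3.139, 0.001, 2.168]
force: [-0.5, -0.4, -2.6]
grip_width: 0.0271
finger_force: 39.7
[0.61332799 0.15279548 0.2370206 ] [3.13901887e+00 7.85213233e-04 2.16828877e+00] [-0.05  0.57 -0.43  1.58  0.27  1.04  0.04]
```

```bash

python3 -m crank '0 0.0139 -0.0193 -0.002 0 0 0;0 0.0139 -0.0193 -0.002 0 0 0;0 0.0139 -0.0193 -0.002 0 0 0;0 0.0139 -0.0193 -0.002 0 0 0;0 0.0139 -0.0193 -0.002 0 0 0;0 0.0139 -0.0193 0 0 0 0;0 0 0 0 0 0 6.7;0 0 0 0 0 0 6.7'
python3 -m crank '0 0 0 0 0 6 0;0 0 0 0 0 6 0;0 0 0 0 0 6 0;0 0 0 0 0 6 0;0 0 0 0 0 6 0;0 0 0 0 0 6 0;0 0 0 0 0 6 0;0 0 0 0 0 0 0'
python3 -m crank '0 0 0 0 0 6 0;0 0 0 0 0 6 0;0 0 0 0 0 6 0;0 0 0 0 0 6 0;0 0 0 0 0 6 0;0 0 0 0 0 6 0;0 0 0 0 0 6 0;0 0 0 0 0 6 0'
python3 - <<'E'
from h import *
p,R,s=pose();print(p,R.round(3),np.round(s['qpos'],2))
im,X=cloud('scene');save('s5',im[60:420,160:640])
E
```

```text
clock: 32.75
position: [0.4694, 0.1563, 0.2443]
tool_rot: [3.141, 0.0, 1.93]
force: [-0.2, 0.5, -2.0]
grip_width: 0.0264
finger_force: 39.9
clock: 33.42
position: [0.471, 0.1535, 0.2418]
tool_rot: [-3.138, -0.74, 1.927]
force: [-0.9, -1.8, -2.7]
grip_width: 0.0267
finger_force: 39.9
clock: 34.08
position: [0.4705, 0.1566, 0.2433]
tool_rot: [3.138, -1.571, 1.94]
force: [0.3, -0.9, -1.4]
grip_width: 0.0269
finger_force: 40.1
[0.47052494 0.15656525 0.24329021] [[-0.     0.934 -0.357]
 [ 0.     0.357  0.934]
 [ 1.     0.    -0.   ]] [ 0.68  1.12 -0.84  1.77 -0.7   1.29  0.77]
```

View pics/s5.png

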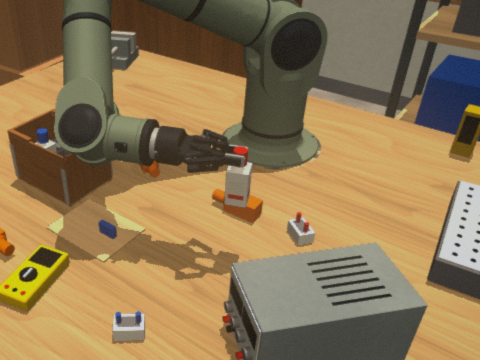

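Red bottle hangs upright at (238,180), clear of the orange one behind it; A's blue cap shows in the box at (43,137).

```bash

python3 -m crank '0 -0.015 0 0 0 0 0;0 -0.025 0 0 0 0 0;0 -0.025 0 0 0 0 0;0 -0.025 0 0 0 0 0;0 -0.02 0 0 0 0 0;0 -0.015 0 0 0 0 0;0 -0.009 0 0 0 0 0;0 0 0 0 0 0 0'
python3 -m crank '0 -0.001 0 0 0 0 0;0 0 0 0 0 0 0;0 -0.001 0 0 0 0 0;0 0 0 0 0 0 0;0 -0.001 0 0 0 0 0;0 0 0 0 0 0 0;0 0 0 0 0 0 0;0 0 0 0 0 0 0'
python3 -m crank '0 -0.001 0 0 0 0 0;0 0 0 0 0 0 0;0 0 0 0 0 0 0;0 0 0 0 0 0 0;0 0 0 0 0 0 0;0 0 0 0 0 0 0;0 0 0 0 0 0 0;0 0 0 0 0 0 0'
```

```text
clock: 34.8
position: [0.4704, 0.1567, 0.1082]
tool_rot: [-3.006, -1.568, 1.8]
force: [0.3, -0.8, -1.5]
grip_width: 0.0265
finger_force: 40.1
clock: 35.47
position: [0.4704, 0.1564, 0.1062]
tool_rot: [-0.818, -1.571, -0.389]
force: [0.6, 0.0, -2.7]
grip_width: 0.0269
finger_force: 40.1
clock: 36.13
position: [0.4703, 0.1567, 0.1057]
tool_rot: [0.262, -1.57, -1.469]
force: [-1.4, 0.2, 5.6]
grip_width: 0.0265
finger_force: 40.0
```

```bash

python3 -m crank '0.06 0 0 0 0 0 0;0.06 0 0 0 0 0 0;0.06 0 0 0 0 0 0;0.06 0 0 0 0 0 0;0.06 0 0 0 0 0 0;0.06 0 0 0 0 0 0;0.06 0 0 0 0 0 0;0.06 0 0 0 0 0 0' 20
python3 -m crank '0.06 0.01 0 0 0 0 0;0.06 0.02 0 0 0 0 0;0.06 0.025 0 0 0 0 0;0.06 0.025 0 0 0 0 0;0.06 0.025 0 0 0 0 0;0.06 0.025 0 0 0 0 0;0.06 0.01 0 0 0 0 0;0.06 0 0 0 0 0 0'
python3 -m crank '0.06 0 0 0 0 -7 0;0.06 0 0 0 0 -7 0;0.06 0 0 0 0 -7 0;0.06 0 0 0 0 -7 0;0.06 0 0 0 0 -7 0;0.06 0 0 0 0 -7 0;0.06 0 0 0 0 -7 0;0.06 0 0 0 0 -7 0'
python3 -m crank '0.06 0 0 0 0 -7 0;0.06 0 0 0 0 -7 0;0.06 0 0 0 0 -7 0;0.06 0 0 0 0 -7 0;0.06 0 0 0 0 -6 0;0.06 0 0 0 0 0 0;0.06 0 0 0 0 0 0;0.06 0 0 0 0 0 0'
python3 - <<'E'
from h import *
p,R,s=pose();print(p,R.round(3))
im,X=cloud('wrist')
H,S,V=[cv2.cvtColor(im,cv2.COLOR_RGB2HSV)[...,i] for i in range(3)]
m=(S>130)&((H>170)|(H<5))&(X[...,2]>.10)&(X[...,2]<.13)
P=X[m];print(len(P));
if len(P)>50: r=cv2.minAreaRect((P[:,:2]*1000).astype(np.float32));print(r,np.percentile(P[:,2],[5,50,95]))
E
```

```text
clock: 36.8
position: [0.4704, 0.1565, 0.1051]
tool_rot: [-2.207, -1.571, 1.0]
force: [-1.1, -0.3, -0.3]
grip_width: 0.0602
finger_force: 0.0
clock: 37.47
position: [0.4706, 0.1566, 0.2475]
tool_rot: [2.135, -1.568, 2.942]
force: [-1.0, -0.1, -0.0]
grip_width: 0.0597
finger_force: 0.0
clock: 38.13
position: [0.4709, 0.1558, 0.2454]
tool_rot: [3.14, -0.588, 1.934]
force: [-1.1, -0.2, -0.9]
grip_width: 0.06
finger_force: 0.0
clock: 38.8
position: [0.4703, 0.156, 0.2446]
tool_rot: [-3.14, -0.002, 1.934]
force: [1.1, -0.7, -0.3]
grip_width: 0.0599
finger_force: 0.0
[0.47028493 0.15601875 0.24459411] [[-0.356  0.935 -0.002]
 [ 0.935  0.356  0.001]
 [ 0.002 -0.001 -1.   ]]
1788
((466.0885314941406, 164.18362426757812), (27.078474044799805, 26.859729766845703), 0.10656913369894028) [0.10924553 0.11933708 0.12052061]
```

```bash

python3 -m crank '0.06 0.009 -0.001 0.02 0 0 0;0.06 0 0 0.025 0 0 0;0.06 0 0 0.025 0 0 0;0.06 0 0 0.025 0 0 0;0.06 0 0 0.02 0 0 0;0.06 0 0 0.012 0 0 0;0.06 0 0 0.006 0 0 0;0.06 0 0 0 0 0 0' 40
python3 -m crank '0 0 0 0 0 0 0;0 0 0 0 0 0 0;0 0 0 0 0 0 0;0 0 0 0 0 0 0;0 0 0 0 0 0 0;0 0 0 0 0 0 0;0 0 0 0 0 0 0;0 0 0 0 0 0 0' 50
python3 -m crank '0 0 0 -0.01 0 0 0;0 0 0 -0.025 0 0 5.2;0 0 0 -0.03 0 0 5.2;0 0 0 -0.03 0 0 5.2;0 0 0 -0.03 0 0 5.2;0 0 0 -0.03 0 0 0;0 0 0 -0.025 0 0 0;0 0 0 0 0 0 0' 50
python3 -m crank '0 -0.027 0.0025 0 0 0 0;0 -0.027 0.0025 0 0 0 0;0 -0.027 0.0025 0 0 0 0;0 -0.027 0.0025 0 0 0 0;0 -0.027 0.0025 0 0 0 0;0 -0.027 0.0025 0 0 0 0;0 -0.027 0.0025 0 0 0 0;0 -0.027 0.0025 0 0 0 0'
python3 -m crank '0 -0.027 0.0025 0 0 0 0;0 -0.027 0.0025 0 0 0 0;0 -0.027 0.0025 0 0 0 0;0 -0.027 0.0025 0 0 0 0;0 -0.027 0.0025 0 0 0 0;0 -0.027 0.0025 0 0 0 0;0 -0.027 0.0025 0 0 0 0;0 0 0 0 0 0 0'
python3 - <<'E'
from h import *
p,R,s=pose();print(p,s['tool_rot'])
im,X=cloud('wrist');save('w6',im)
E
```

```text
clock: 39.52
position: [0.4661, 0.1631, 0.1109]
tool_rot: [-3.139, -0.001, 1.932]
force: [0.6, 0.4, 0.9]
grip_width: 0.0598
finger_force: 0.0
clock: 40.18
position: [0.4668, 0.1645, 0.1132]
tool_rot: [3.14, 0.0, 1.934]
force: [-0.7, -2.2, 6.1]
grip_width: 0.0267
finger_force: 48.7
clock: 40.85
position: [0.4675, 0.1654, 0.2978]
tool_rot: [3.135, -0.003, 1.572]
force: [0.9, 1.3, -1.7]
grip_width: 0.0266
finger_force: 49.9
clock: 41.52
position: [0.486, -0.0527, 0.2926]
tool_rot: [3.141, -0.0, 1.572]
force: [1.5, 0.6, -2.7]
grip_width: 0.0262
finger_force: 49.7
clock: 42.18
position: [0.5031, -0.2455, 0.2922]
tool_rot: [-3.141, 0.001, 1.567]
force: [-0.8, 0.4, -2.0]
grip_width: 0.0265
finger_force: 49.7
[ 0.50312292 -0.24553078  0.29224899] [-3.14137472e+00  1.48211766e-03  1.56650125e+00]
```

View pics/w6.png

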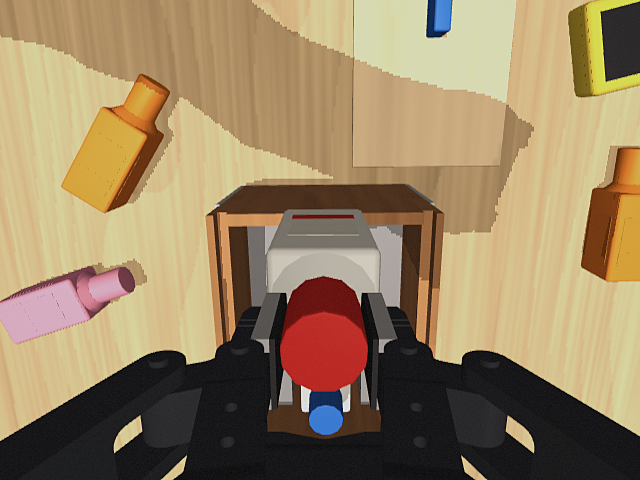

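B hangs with A's blue cap visible behind at (326,420); shift about 31 mm rearward to centre over the front cell and lower.

```bash

python3 -m crank '0 -0.015 0.001 0 0 0 0;0 -0.015 0 0 0 0 0;0 0 0 0.01 0 0 0;0 0 0 0.02 0 0 0;0 0 0 0.01 0 0 0;0 0 0 0 0 0 0;0 0 0 0 0 0 0;0 0 0 0 0 0 0'
python3 - <<'E'
from h import *
p,R,s=pose();print(p)
E
```

```text
clock: 42.9
position: [0.5055, -0.2702, 0.253]
tool_rot: [3.141, 0.0, 1.572]
force: [0.0, -0.4, -1.8]
grip_width: 0.0265
finger_force: 49.7
[ 0.50545607 -0.27015226  0.25301282]
```

```bash

python3 -m crank '0 -0.006 -0.002 0 0 0 0;0 0 0 0.02 0 0 0;0 0 0 0.025 0 0 0;0 0 0 0.025 0 0 0;0 0 0 0.025 0 0 0;0 0 0 0.02 0 0 0;0 0 0 0.01 0 0 0;0 0 0 0 0 0 0'
python3 -m crank '0 0 0 0.004 0 0 0;0 0 0 0.002 0 0 0;0 0 0 0.001 0 0 0;0 0 0 0.001 0 0 0;0 0 0 0 0 0 0;0 0 0 0 0 0 0;0 0 0 0 0 0 0;0 0 0 0 0 0 0'
```

```text
clock: 43.57
position: [0.5024, -0.2764, 0.1258]
tool_rot: [-3.139, -0.001, 1.571]
force: [-0.3, 0.5, -2.1]
grip_width: 0.0266
finger_force: 49.7
clock: 44.23
position: [0.5031, -0.2765, 0.1193]
tool_rot: [3.141, 0.0, 1.571]
force: [0.2, 0.3, -1.8]
grip_width: 0.0266
finger_force: 49.7
```

```bash

python3 -m crank '0 0 0 0.001 0 0 0;0.06 0 0 0 0 0 0;0.06 0 0 0 0 0 0;0.06 0 0 0 0 0 0;0.06 0 0 0 0 0 0;0.06 0 0 0 0 0 0;0.06 0 0 0 0 0 0;0.06 0 0 0 0 0 0' 20
python3 -m crank '0.06 0 0 -0.01 0 0 0;0.06 0 0 -0.02 0 0 0;0.06 0 0 -0.03 0 0 0;0.06 0 0 -0.03 0 0 0;0.06 0 0 -0.03 0 0 0;0.06 0 0 -0.03 0 0 0;0.06 0 0 -0.02 0 0 0;0.06 0 0 0 0 0 0'
python3 -m crank '0.06 0.02 -0.01 0 0 0 0;0.06 0.03 -0.01 0 0 0 0;0.06 0.03 -0.01 0 0 0 0;0.06 0.03 -0.01 0 0 0 0;0.06 0.03 -0.01 0 0 0 0;0.06 0.03 0 0 0 0 0;0.06 0.02 0 0 0 0 0;0.06 0 0 0 0 0 0'
python3 - <<'E'
from h import *
im,X=cloud('top')
H,S,V=[cv2.cvtColor(im,cv2.COLOR_RGB2HSV)[...,i] for i in range(3)]
im2,_=cloud('scene')
save('end',np.hstack([cv2.resize(im,(400,300)),cv2.resize(im2,(400,300))]))
def box(u0,u1,v0,v1):
    m=np.zeros(im.shape[:2],bool);m[v0:v1,u0:u1]=1;return m
for n,m in(('blue',(H>100)&(H<130)),('red',(H>170)|(H<5))):
    m=m&box(410,505,215,282)&(S>150)&(X[...,2]>.1)&(X[...,2]<.14);print(n,m.sum(),np.median(X[m],0) if m.any() else '')
m=box(320,410,185,255)&(H>20)&(H<40)&(S<130);P=X[m];print('lid',np.nanpercentile(P[:,2],[5,50,95]))
E
```

```text
clock: 44.9
position: [0.5031, -0.2764, 0.1181]
tool_rot: [-3.142, -0.0, 1.571]
force: [-0.6, 0.1, -0.1]
grip_width: 0.0599
finger_force: 0.0
clock: 45.57
position: [0.5043, -0.2771, 0.2933]
tool_rot: [3.136, 0.003, 1.571]
force: [0.3, -0.7, 0.4]
grip_width: 0.0598
finger_force: 0.0
clock: 46.23
position: [0.4529, -0.0826, 0.2888]
tool_rot: [3.141, -0.001, 1.576]
force: [0.4, 0.6, -0.5]
grip_width: 0.0603
finger_force: 0.0
blue 101 [ 0.50314696 -0.40241472  0.12491964]
red 95 [ 0.50131279 -0.276723    0.12511962]
lid [-0.00220408  0.00552194  0.64776742]
```

View pics/end.png

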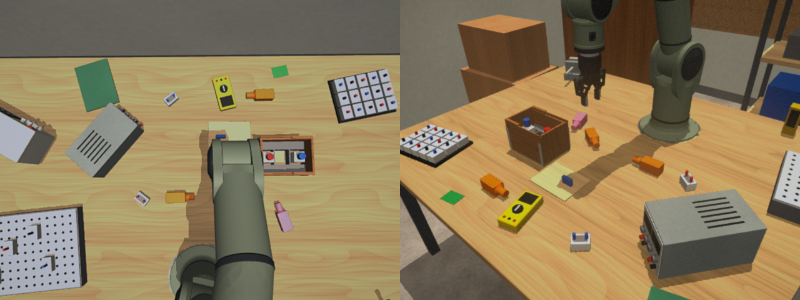

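Both caps (red (270,156), blue (302,156) in the left half) stand in the box at cap-top height 0.125 m. The lid lies flat, and the bystanders and look-alikes are in place.

```bash
python3 -c "
from workcell import bot;print(bot.job_done())"
```

```text
the job is handed in; nothing more can be done
None
```

The job is handed in: the lid lies flat on the bench, handle up, and the blue- and red-capped bottles stand caps up in the box's rear and front cells. No black-capped bottle was in the scene, and I never touched the blocks, the meter or the look-alikes.

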